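# Sort the full and the empty electrode tin by weight

## Task

The two identical sealed tins, each about as big as a small drinking glass, look the same, but one is full of copper electrodes and the other is empty: lift to feel which is heavy. Set the full tin gently down in the rectangular white tray and the empty tin gently down in the round white tray, each standing upright on the tray's floor, and do not knock either tin over.

Things in the scene. Friction and masses are not known exactly. Their poses are not given: they have to be found in the camera images.
- tin_a: one of two identical sealed metal tins: upright cylinder 56 mm in diameter, 70 mm tall, the lid (top 16 mm) no wider, loose on the bench. One of the two is full (0.5 to 0.7 kg), the other empty (0.12 to 0.16 kg): only the weight felt when lifted tells which. Origin: centre of its underside; z up along its axis
- tin_b: one of two identical sealed metal tins: upright cylinder 56 mm in diameter, 70 mm tall, the lid (top 16 mm) no wider, loose on the bench. One of the two is full (0.5 to 0.7 kg), the other empty (0.12 to 0.16 kg): only the weight felt when lifted tells which. Origin: centre of its underside; z up along its axis
- rect_tray: the tray for the full tin: open rectangular white plastic tray, 200 mm (its x) by 140 mm (its y), 30 mm tall, walls and floor 5 mm thick, fixed to the bench. Origin: centre of its underside (its floor is 5 mm above); z up
- round_tray: the tray for the empty tin: open round white plastic tray, 170 mm outer diameter, 30 mm tall, wall and floor 5 mm thick, fixed to the bench. Origin: centre of its underside (its floor is 5 mm above); z up
Mind the look-alikes: they are no part of the job. Leave any purple look-alike of the rect_tray alone.

How it is judged:
By the outcome, as a careful person would: the job done as asked, in the order asked, and still so for the second after the job is handed in, with the robot touching nothing.
It also fails if it takes over 64 s, if anything falls off the work surface, if the arm or the gripper's body presses on something with over 40 N, if the wrist force passes 120 N, or if a joint passes its speed limit or range.

## Robot

A 7-joint arm with a two-finger parallel gripper is mounted at the origin on the work surface. World frame = base frame: x ahead of the robot, y to its left, z up, the work surface at z = 0. Lengths are in m, angles in degrees, forces in N, time in s.
With the tool pointing down it reaches from about 0.425 to 0.875 m from the base axis. Payload 4.7 kg.
Tool frame: the origin (TCP) lies midway between the tips of the shut fingers; the grasp point (between the pads) lies 19 mm behind it; z points along the fingers, y is the line along which they close (so a half turn about z gives the same grasp; the last joint's range is limited). The gripper opens to 87 mm and grips with 3 to 60 N. Pads are 19 mm wide; open, the fingers measure 117 mm over their backs; the gripper's body (75 mm by 190 mm) begins 51 mm behind the grasp point.
Start: joints at [72.256, 18.392, -4.016, 83.108, 1.295, 78.541, -3.26], TCP at [0.207, -0.616, 0.223] pointing down, gripper open.
Joint ranges: [-163.93, 163.93], [-17.29, 119.83], [-79.2, 71.16], [3.27, 140.29], [-89.18, 269.18], [5.43, 117.66], [-154.24, 154.24]. Speed limits (degrees/s): [147.25, 147.25, 180, 180, 180, 180, 180].

## Interface

Orientations are given as [roll, pitch, yaw] about the fixed x, y, z axes, in that order (R = Rz(yaw) Ry(pitch) Rx(roll)).
In Python, from cell import env gives the robot as it stands. The module is installed in compiled form; this text tells all that it offers.
- The arm moves only by the tool step_arm, never from a script. Its argument "rows" is a list of rows, each an object with "angular": the turn, a rotation vector about the tool's x, y, z in units of pi rad (1.0 is pi rad), a list of three; "slide": the shift along the tool's x, y, z in units of 500 mm (1.0 is 500 mm), a list of three; "jaw": the opening, from 0 (shut) to 1 (fully open). A call has 1 to 10 rows; each row shifts and turns the commanded pose from where the row before left it, along the tool's axes as they then stand; what a row does not reach is not made up. A row lasts 1/8 s, in which the tool goes at most 62.5 mm and 10.7 degrees, less where a joint would pass 70% of its speed; a pose out of reach is approached as far as the arm can. A call with a number of a shift or a turn outside -1 to 1 is refused whole. A call with a gripper value outside its range is refused whole. The fingers move at their own pace and stop on an object; "newtons" is the grip in N (left out, the last holds). Time passes only in rows, so rows that do not move let the fingers close. It gives the time, the measured TCP pose, the force, the opening and the grip force at its end, in the units of the state.
- env.get_obs(): the state, without advancing time (a new reading comes with each control period).
- env.read_camera(name): name is "scene" or "top" or "wrist"; returns the picture (480x640x3 uint8, red, green, blue); there is no depth.
- env.camera_info(name): a dict with "fx", "fy", "cx", "cy" (pixels), "R" (3x3) and "t" (3): a world point X has camera coordinates R X + t. Camera axes: x right, y down, z forward; pixel columns grow to the right and rows downward; lengths in m; the calibration is good to about 2 mm. A picture is of the moment at which its call begins: read the wrist's pose just before it. camera_info takes no time and is no camera call; for the wrist camera it gives the pose at the moment of the call.
- env.sign_off(): hands the job in; it is judged then, once.
The state is a dict: "time_s": time; "qpos": joint angles; "joint_velocities": joint speeds; "effort": joint torques, N m; "tool_pos": TCP position; "tool_rot": TCP orientation; "force": force on the tool from outside, world axes, zero at the start; "wrist_torque": the same for the moment, N m; "grip_width": finger opening in m; "grasp_force": force on a finger pad.
Only numpy, scipy, OpenCV 4.12 (cv2) and the standard library are available. Lean on these libraries where they do the work, as an engineer would, in place of code of your own. Each camera call takes 0.05 s, during which the arm holds its last target. There are 200 camera calls.

## Working session

There is one attempt and no reset: what is moved stays moved. The work goes in short steps, Python scripts to look and compute and a tool call to move; the robot and the scene stay as the last step left them, time stands still between calls to the robot, and variables do not carry over. Pictures are saved under pics/ and viewed, at most 10 in all, crops included, and the job is handed in when it is done.

Besides the shell and the picture viewer there is one more tool, called after "Emit:" by a JSON object that holds its "api" and its "payload", one argument or row to a line. step_arm: Moves the arm, as the interface text tells. Shifts and turns lie within -1 to 1; 1 stands for 500 mm of shift or pi rad of turn. Its arguments: {"type":"object","properties":{"rows":{"type":"array"},"newtons":{"type":"number"}},"required":["rows"]}

```bash
mkdir -p pics; python3 - <<'E'
from cell import env
import cv2,numpy as np
o=env.get_obs();print({k:np.round(v,3).tolist() for k,v in o.items()})
a=env.read_camera("top");b=env.read_camera("scene")
cv2.imwrite("pics/top.png",a[:,:,::-1]);cv2.imwrite("pics/scene.png",b[:,:,::-1])
for n in("top","scene"):
  print({k:np.round(v,4).tolist() for k,v in env.camera_info(n).items()})
E
```

```text
{'time_s': 0.0, 'qpos': [72.256, 18.439, -4.014, 83.176, 1.294, 78.539, -3.261], 'joint_velocities': [-0.042, 0.059, -0.036, 0.123, 0.015, 0.02, -0.032], 'effort': [-0.0, -49.129, -0.404, -31.252, -0.064, 0.044, 0.0], 'tool_pos': [0.207, -0.616, 0.221], 'tool_rot': [-179.891, 0.006, 18.552], 'force': [0.456, -0.221, -0.083], 'wrist_torque': [-0.016, 0.006, -0.027], 'grasp_force': 0.0, 'grip_width': 0.087}
{'fx': 487.697, 'fy': 487.697, 'cx': 322.3066, 'cy': 240.4879, 'R': [[-0.0215, -0.9998, -0.0045], [-0.9918, 0.0219, -0.1259], [0.1259, 0.0017, -0.992]], 't': [0.0069, 0.4646, 0.9654]}
{'fx': 600.7711, 'fy': 600.7711, 'cx': 325.7165, 'cy': 242.7719, 'R': [[-0.1849, 0.9827, -0.0087], [0.7826, 0.1419, -0.6062], [-0.5945, -0.1189, -0.7953]], 't': [0.1017, -0.3214, 1.6277]}
```

View pics/top.png

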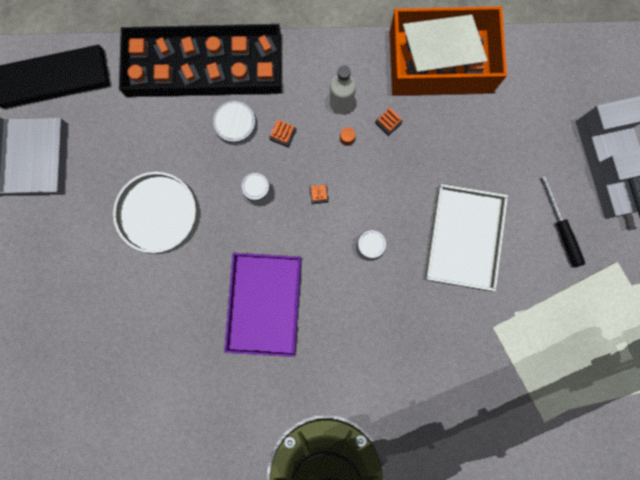

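View pics/scene.png

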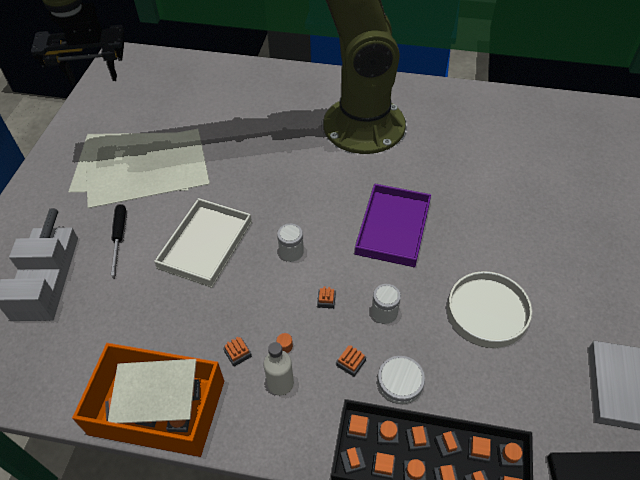

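The tins could be the lids at top-image pixels (256,187) and (371,244). Look-alikes are the wide white lid or dish (234,121) and the grey bottle (343,90). The two tins are the small cylinders. The rect tray is the white one (467,238), not the purple one (264,303). The round tray is (156,212).

```bash
cat > h.py <<'E'
import cv2,numpy as np
def ray(ci,uv,z):
    R,t=np.array(ci["R"]),np.array(ci["t"]);c=-R.T@t
    d=R.T@np.array([(uv[0]-ci["cx"])/ci["fx"],(uv[1]-ci["cy"])/ci["fy"],1])
    return c+d*(z-c[2])/d[2]
def proj(ci,X):
    p=np.array(ci["R"])@X+np.array(ci["t"]);return np.array([ci["fx"]*p[0]/p[2]+ci["cx"],ci["fy"]*p[1]/p[2]+ci["cy"]])
E
python3 - <<'E'
from cell import env
from h import *
seeds={"top":{"t1":(256,187,.07),"t2":(371,244,.07),"rect":(467,238,.005),"round":(156,212,.005)},
"scene":{"t1":(386,293,.07),"t2":(290,232,.07),"rect":(205,242,.005),"round":(490,308,.005)}}
for n,s in seeds.items():
    ci=env.camera_info(n);im=cv2.imread(f"pics/{n}.png");g=cv2.cvtColor(im,cv2.COLOR_BGR2HSV)
    m=((g[...,2]>(175 if n=="top" else 150))&(g[...,1]<40)).astype(np.uint8)
    _,L=cv2.connectedComponents(m,connectivity=4)
    for k,(u,v,z) in s.items():
        pts=np.argwhere(L==L[v,u])[:,::-1].astype(np.float32) if m[v,u] else None
        if pts is None: print(n,k,"no",g[v,u]);continue
        W=np.array([ray(ci,p,z)[:2] for p in cv2.convexHull(pts)[:,0]],np.float32)
        c,r=cv2.minEnclosingCircle(W)
        print(n,k,len(pts),"circ",np.round(c,4),round(r,4),"rect",[np.round(x,4) for x in cv2.minAreaRect(W)])
t=cv2.imread("pics/top.png");c=cv2.resize(t[160:270,220:400],None,fx=4,fy=4,interpolation=2);cv2.imwrite("pics/crop.png",c)
E
```

```text
top t1 555 circ [0.5724 0.1288] 0.0269 rect [array([0.5725, 0.128 ]), array([0.0518, 0.0508]), np.float64(88.7102)]
top t2 597 circ [ 0.4519 -0.0999] 0.0273 rect [array([ 0.4515, -0.1003]), array([0.0508, 0.0532]), np.float64(88.2231)]
top rect 6038 circ [ 0.4699 -0.308 ] 0.123 rect [array([ 0.4698, -0.307 ]), array([0.1433, 0.2047]), np.float64(79.1212)]
top round 4694 circ [0.5379 0.3514] 0.0873 rect [array([0.5374, 0.3519]), array([0.1722, 0.1722]), np.float64(44.1455)]
scene t1 438 circ [0.5753 0.1301] 0.0268 rect [array([0.5747, 0.1305]), array([0.0522, 0.0508]), np.float64(49.2522)]
scene t2 342 circ [ 0.4544 -0.0979] 0.0266 rect [array([ 0.455 , -0.0979]), array([0.0501, 0.0508]), np.float64(10.2741)]
scene rect 3598 circ [ 0.4516 -0.3078] 0.122 rect [array([ 0.4515, -0.3072]), array([0.1427, 0.2041]), np.float64(78.9705)]
scene round 3844 circ [0.5184 0.3484] 0.0868 rect [array([0.5176, 0.3485]), array([0.1705, 0.1716]), np.float64(10.3886)]
```

View pics/crop.png

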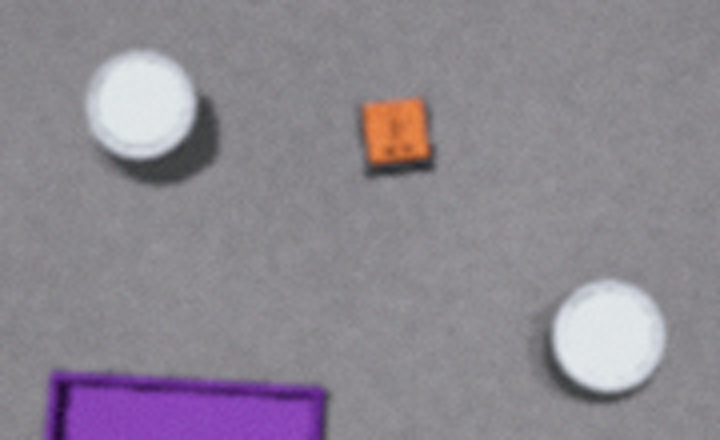

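The crop confirms the two plain tins (crop pixels (142,105) and (608,337)). Using the lid at z=.07 they are near (.574,.129) and (.453,-.099). The tray rims, taken at z=.03 instead of .005, should agree between the two views. I turn the wrist first.

Emit:
{"api": "step_arm", "payload": {
  "rows": [
    {"angular": [0,0,-0.056],"slide": [0,0,0],"jaw": 1},
    {"angular": [0,0,-0.056],"slide": [0,0,0],"jaw": 1},
    {"angular": [0,0,-0.056],"slide": [0,0,0],"jaw": 1},
    {"angular": [0,0,-0.056],"slide": [0,0,0],"jaw": 1},
    {"angular": [0,0,-0.056],"slide": [0,0,0],"jaw": 1},
    {"angular": [0,0,-0.056],"slide": [0,0,0],"jaw": 1},
    {"angular": [0,0,0],"slide": [0,0,0],"jaw": 1}
  ],
  "newtons": 30
}}

```text
time_s: 0.98
tool_pos: [0.2066, -0.616, 0.222]
tool_rot: [-180.0, -0.1, 78.9]
force: [-0.2, -0.1, -0.1]
grip_width: 0.0872
grasp_force: 0.0
```

```bash
cat >> h.py <<'E'
from scipy.spatial.transform import Rotation as Ro
P={"t1":(.574,.1295),"t2":(.453,-.099),"rect":(.471,-.305),"round":(.538,.349)}
def go(o,target):
    R=Ro.from_euler("xyz",o["tool_rot"],degrees=True)
    return np.round(R.inv().apply(np.array(target)-o["tool_pos"])/.5,4)
def show(o): return {k:np.round(o[k],3).tolist() for k in("time_s","tool_pos","tool_rot","force","grip_width","grasp_force","qpos")}
E
python3 - <<'E'
from cell import env
from h import *
o=env.get_obs();print(show(o));print(go(o,(*P["t2"],.221)))
for n in("top","scene"):
    ci=env.camera_info(n);im=cv2.imread(f"pics/{n}.png");g=cv2.cvtColor(im,cv2.COLOR_BGR2HSV)
    m=((g[...,2]>(175 if n=="top" else 150))&(g[...,1]<40)).astype(np.uint8);_,L=cv2.connectedComponents(m,connectivity=4)
    for k,(u,v) in {"top":{"rect":(467,238),"round":(156,212)},"scene":{"rect":(205,242),"round":(490,308)}}[n].items():
        W=np.array([ray(ci,p,.03)[:2] for p in cv2.convexHull(np.argwhere(L==L[v,u])[:,::-1].astype(np.float32))[:,0]],np.float32)
        print(n,k,np.round(cv2.minEnclosingCircle(W)[0],4),[np.round(x,4) for x in cv2.minAreaRect(W)])
E
```

```text
{'time_s': 0.975, 'tool_pos': [0.207, -0.616, 0.222], 'tool_rot': [-179.978, -0.05, 78.922], 'force': [-0.179, -0.121, -0.106], 'grip_width': 0.087, 'grasp_force': 0.0, 'qpos': [78.431, 18.855, -11.926, 82.882, 3.895, 78.722, 55.284]}
[1.1094 0.2849 0.0028]
top rect [ 0.4667 -0.3006] [array([ 0.4666, -0.2995]), array([0.1397, 0.1997]), np.float64(79.1212)]
top round [0.533  0.3426] [array([0.5325, 0.343 ]), array([0.168, 0.168]), np.float64(44.1455)]
scene rect [ 0.4695 -0.2976] [array([ 0.4695, -0.297 ]), array([0.1395, 0.1995]), np.float64(78.9705)]
scene round [0.5348 0.3436] [array([0.534 , 0.3437]), array([0.1666, 0.1677]), np.float64(10.3886)]
```

Emit:
{"api": "step_arm", "payload": {
  "rows": [
    {"angular": [0,0,0],"slide": [0.08,0.02,0],"jaw": 1},
    {"angular": [0,0,0],"slide": [0.115,0.03,0],"jaw": 1},
    {"angular": [0,0,0],"slide": [0.115,0.03,0],"jaw": 1},
    {"angular": [0,0,0],"slide": [0.115,0.03,0],"jaw": 1},
    {"angular": [0,0,0],"slide": [0.115,0.03,0],"jaw": 1},
    {"angular": [0,0,0],"slide": [0.115,0.03,0],"jaw": 1},
    {"angular": [0,0,0],"slide": [0.115,0.03,0],"jaw": 1},
    {"angular": [0,0,0],"slide": [0.115,0.03,0],"jaw": 1},
    {"angular": [0,0,0],"slide": [0.115,0.03,0],"jaw": 1},
    {"angular": [0,0,0],"slide": [0.06,0.015,0],"jaw": 1}
  ]
}}

```text
time_s: 2.22
tool_pos: [0.4436, -0.1185, 0.2228]
tool_rot: [180.0, -0.0, 79.1]
force: [0.2, -1.0, -0.6]
grip_width: 0.0869
grasp_force: 0.0
```

Emit:
{"api": "step_arm", "payload": {
  "rows": [
    {"angular": [0,0,0],"slide": [0,0,0],"jaw": 1},
    {"angular": [0,0,0],"slide": [0,0,0],"jaw": 1}
  ]
}}

```text
time_s: 2.48
tool_pos: [0.4421, -0.123, 0.2224]
tool_rot: [-180.0, 0.0, 78.9]
force: [-0.6, 0.3, 0.7]
grip_width: 0.0872
grasp_force: 0.0
```

```bash
python3 - <<'E'
from cell import env
from h import *
o=env.get_obs();print(show(o));print(go(o,(*P["t2"],.100)))
ci=env.camera_info("wrist");im=env.read_camera("wrist")
p=proj(ci,np.array([*P["t2"],.07]));print(p)
out=im[:,:,::-1].copy();cv2.drawMarker(out,tuple(int(x) for x in p),(0,0,255),0,15);cv2.imwrite("pics/w1.png",out)
E
```

```text
{'time_s': 2.475, 'tool_pos': [0.442, -0.123, 0.222], 'tool_rot': [-179.978, 0.035, 78.875], 'force': [-0.574, 0.291, 0.662], 'grip_width': 0.087, 'grasp_force': 0.0, 'qpos': [53.34, -4.515, -38.694, 107.677, -2.872, 75.886, 4.31]}
[0.0515 0.0121 0.2448]
[328.36638112 186.07404048]
```

View pics/w1.png

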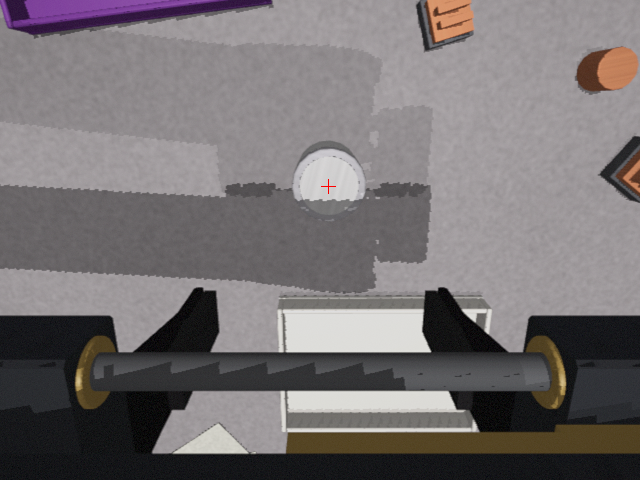

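The wrist picture shows the tin's lid centred at (328,184), right on the predicted (328,186). I descend and grip.

Emit:
{"api": "step_arm", "payload": {
  "rows": [
    {"angular": [0,0,0],"slide": [0.0515,0.012,0],"jaw": 1},
    {"angular": [0,0,0],"slide": [0,0,0],"jaw": 1},
    {"angular": [0,0,0],"slide": [0,0,0.08],"jaw": 1},
    {"angular": [0,0,0],"slide": [0,0,0.08],"jaw": 1},
    {"angular": [0,0,0],"slide": [0,0,0.06],"jaw": 1},
    {"angular": [0,0,0],"slide": [0,0,0.03],"jaw": 1},
    {"angular": [0,0,0],"slide": [0,0,0],"jaw": 1},
    {"angular": [0,0,0],"slide": [0,0,0],"jaw": 1}
  ]
}}

```text
time_s: 3.52
tool_pos: [0.4543, -0.0986, 0.0987]
tool_rot: [179.9, 0.0, 79.0]
force: [0.2, -0.2, 0.4]
grip_width: 0.0871
grasp_force: 0.0
```

```bash
python3 - <<'E'
from cell import env
from h import *
o=env.get_obs();print(show(o));print(go(o,(*P["t2"],.023)))
E
```

```text
{'time_s': 3.525, 'tool_pos': [0.454, -0.099, 0.099], 'tool_rot': [179.888, 0.031, 78.993], 'force': [0.162, -0.188, 0.39], 'grip_width': 0.087, 'grasp_force': 0.0, 'qpos': [50.384, 4.066, -42.301, 115.96, 3.171, 60.958, -4.387]}
[-0.0012 -0.0027  0.1514]
```

Emit:
{"api": "step_arm", "payload": {
  "rows": [
    {"angular": [0,0,0],"slide": [0,-0.002,0.04],"jaw": 1},
    {"angular": [0,0,0],"slide": [0,0,0.05],"jaw": 1},
    {"angular": [0,0,0],"slide": [0,0,0.04],"jaw": 1},
    {"angular": [0,0,0],"slide": [0,0,0.02],"jaw": 1},
    {"angular": [0,0,0],"slide": [0,0,0],"jaw": 1},
    {"angular": [0,0,0],"slide": [0,0,0],"jaw": 0.75},
    {"angular": [0,0,0],"slide": [0,0,0],"jaw": 0.67},
    {"angular": [0,0,0],"slide": [0,0,0],"jaw": 0.5},
    {"angular": [0,0,0],"slide": [0,0,0],"jaw": 0.3},
    {"angular": [0,0,0],"slide": [0,0,0],"jaw": 0.2}
  ],
  "newtons": 30
}}

```text
time_s: 4.78
tool_pos: [0.4527, -0.0979, 0.0228]
tool_rot: [180.0, 0.0, 79.0]
force: [0.6, -0.5, 2.1]
grip_width: 0.0555
grasp_force: 30.0
```

Emit:
{"api": "step_arm", "payload": {
  "rows": [
    {"angular": [0,0,0],"slide": [0,0,0],"jaw": 0.2},
    {"angular": [0,0,0],"slide": [0,0,0],"jaw": 0.2},
    {"angular": [0,0,0],"slide": [0,0,0],"jaw": 0.2}
  ]
}}

```text
time_s: 5.15
tool_pos: [0.4527, -0.0979, 0.0228]
tool_rot: [180.0, 0.0, 79.0]
force: [-0.2, -0.5, 3.7]
grip_width: 0.0555
grasp_force: 30.0
```

Gripped at 55.5 mm, which matches a 56 mm tin. Now I lift to weigh it.

Emit:
{"api": "step_arm", "payload": {
  "rows": [
    {"angular": [0,0,0],"slide": [0,0,-0.03],"jaw": 0.2},
    {"angular": [0,0,0],"slide": [0,0,-0.06],"jaw": 0.2},
    {"angular": [0,0,0],"slide": [0,0,-0.06],"jaw": 0.2},
    {"angular": [0,0,0],"slide": [0,0,-0.05],"jaw": 0.2},
    {"angular": [0,0,0],"slide": [0,0,0],"jaw": 0.2},
    {"angular": [0,0,0],"slide": [0,0,0],"jaw": 0.2},
    {"angular": [0,0,0],"slide": [0,0,0],"jaw": 0.2},
    {"angular": [0,0,0],"slide": [0,0,0],"jaw": 0.2},
    {"angular": [0,0,0],"slide": [0,0,0],"jaw": 0.2}
  ]
}}

```text
time_s: 6.28
tool_pos: [0.4522, -0.0976, 0.1221]
tool_rot: [-180.0, -0.0, 79.0]
force: [-0.3, -0.4, -1.1]
grip_width: 0.0553
grasp_force: 30.0
```

```bash
python3 - <<'E'
from cell import env
from h import *
o=env.get_obs();print(show(o));print(go(o,(.468,-.298,.12)),go(o,(.534,.343,.12)))
for i in range(4): env.read_camera("top"); print(env.get_obs()["force"])
E
```

```text
{'time_s': 6.275, 'tool_pos': [0.452, -0.098, 0.122], 'tool_rot': [-179.95, -0.021, 79.04], 'force': [-0.339, -0.444, -1.089], 'grip_width': 0.055, 'grasp_force': 30.0, 'qpos': [51.383, 1.999, -42.687, 114.67, 1.483, 63.917, -2.901]}
[-0.3875  0.1073  0.0039] [ 0.8962 -0.0069  0.0045]
[-0.64043227 -0.28949773 -1.57623452]
[ 0.25611669 -0.06494446 -1.95389269]
[ 0.83409499 -0.90116902 -1.75345549]
[ 0.48660016 -0.11264435 -1.19415884]
```

The reading is about -1.5 N, or about 0.15 kg, so this tin is empty and goes to the round tray.

Emit:
{"api": "step_arm", "payload": {
  "rows": [
    {"angular": [0,0,0],"slide": [0.03,0,-0.04],"jaw": 0.2},
    {"angular": [0,0,0],"slide": [0.07,0,-0.04],"jaw": 0.2},
    {"angular": [0,0,0],"slide": [0.11,0,0],"jaw": 0.2},
    {"angular": [0,0,0],"slide": [0.11,0,0],"jaw": 0.2},
    {"angular": [0,0,0],"slide": [0.11,0,0],"jaw": 0.2},
    {"angular": [0,0,0],"slide": [0.11,0,0],"jaw": 0.2},
    {"angular": [0,0,0],"slide": [0.11,0,0],"jaw": 0.2},
    {"angular": [0,0,0],"slide": [0.11,-0.005,0],"jaw": 0.2},
    {"angular": [0,0,0],"slide": [0.08,0,0],"jaw": 0.2},
    {"angular": [0,0,0],"slide": [0.055,0,0],"jaw": 0.2}
  ]
}}

```text
time_s: 7.72
tool_pos: [0.5347, 0.3444, 0.162]
tool_rot: [-179.9, -0.0, 79.1]
force: [-0.1, -1.1, -1.0]
grip_width: 0.0558
grasp_force: 30.0
```

Emit:
{"api": "step_arm", "payload": {
  "rows": [
    {"angular": [0,0,0],"slide": [0,0,0],"jaw": 0.2},
    {"angular": [0,0,0],"slide": [0,0,0],"jaw": 0.2},
    {"angular": [0,0,0],"slide": [0,0,0],"jaw": 0.2}
  ]
}}

```text
time_s: 8.1
tool_pos: [0.5357, 0.3403, 0.1624]
tool_rot: [180.0, 0.1, 78.9]
force: [-0.3, 0.3, -1.9]
grip_width: 0.0552
grasp_force: 30.0
```

```bash
python3 - <<'E'
from cell import env
from h import *
o=env.get_obs();print(show(o));print(go(o,(.534,.343,.06)))
E
```

```text
{'time_s': 8.1, 'tool_pos': [0.536, 0.34, 0.162], 'tool_rot': [179.97, 0.07, 78.914], 'force': [-0.257, 0.277, -1.899], 'grip_width': 0.055, 'grasp_force': 30.0, 'qpos': [6.217, 28.02, -54.721, 88.498, 23.382, 75.684, -62.28]}
[ 0.0048 -0.0044  0.2048]
```

Emit:
{"api": "step_arm", "payload": {
  "rows": [
    {"angular": [0,0,0],"slide": [0.005,-0.004,0.04],"jaw": 0.2},
    {"angular": [0,0,0],"slide": [0,0,0.07],"jaw": 0.2},
    {"angular": [0,0,0],"slide": [0,0,0.06],"jaw": 0.2},
    {"angular": [0,0,0],"slide": [0,0,0.04],"jaw": 0.2},
    {"angular": [0,0,0],"slide": [0,0,0.025],"jaw": 0.2},
    {"angular": [0,0,0],"slide": [0,0,0.015],"jaw": 0.2},
    {"angular": [0,0,0],"slide": [0,0,0.008],"jaw": 0.2},
    {"angular": [0,0,0],"slide": [0,0,0],"jaw": 0.2},
    {"angular": [0,0,0],"slide": [0,0,0],"jaw": 0.2},
    {"angular": [0,0,0],"slide": [0,0,0],"jaw": 0.2}
  ]
}}

```text
time_s: 9.35
tool_pos: [0.5339, 0.3451, 0.034]
tool_rot: [180.0, -0.0, 79.0]
force: [0.1, -0.9, -0.7]
grip_width: 0.0556
grasp_force: 30.0
```

Emit:
{"api": "step_arm", "payload": {
  "rows": [
    {"angular": [0,0,0],"slide": [0,0,0.004],"jaw": 0.2},
    {"angular": [0,0,0],"slide": [0,0,0.003],"jaw": 0.2},
    {"angular": [0,0,0],"slide": [0,0,0.002],"jaw": 0.2},
    {"angular": [0,0,0],"slide": [0,0,0.002],"jaw": 0.2},
    {"angular": [0,0,0],"slide": [0,0,0],"jaw": 0.2},
    {"angular": [0,0,0],"slide": [0,0,0],"jaw": 0.2}
  ]
}}

```text
time_s: 10.1
tool_pos: [0.5336, 0.3449, 0.028]
tool_rot: [-180.0, 0.0, 79.0]
force: [-0.2, -0.2, -0.8]
grip_width: 0.0557
grasp_force: 30.0
```

Emit:
{"api": "step_arm", "payload": {
  "rows": [
    {"angular": [0,0,0],"slide": [0,0,0.001],"jaw": 0.2},
    {"angular": [0,0,0],"slide": [0,0,0.001],"jaw": 0.2},
    {"angular": [0,0,0],"slide": [0,0,0],"jaw": 0.2},
    {"angular": [0,0,0],"slide": [0,0,0],"jaw": 0.2}
  ]
}}

```text
time_s: 10.6
tool_pos: [0.5336, 0.3449, 0.0279]
tool_rot: [180.0, 0.0, 79.0]
force: [-1.8, -1.1, 5.1]
grip_width: 0.0556
grasp_force: 30.0
```

Contact: the force rose to +5 N and the descent stopped. I release slowly and rise.

Emit:
{"api": "step_arm", "payload": {
  "rows": [
    {"angular": [0,0,0],"slide": [0,0,0],"jaw": 0.66},
    {"angular": [0,0,0],"slide": [0,0,0],"jaw": 0.72},
    {"angular": [0,0,0],"slide": [0,0,0],"jaw": 0.8},
    {"angular": [0,0,0],"slide": [0,0,0],"jaw": 0.85},
    {"angular": [0,0,0],"slide": [0,0,-0.02],"jaw": 0.85},
    {"angular": [0,0,0],"slide": [0,0,-0.05],"jaw": 0.85},
    {"angular": [0,0,0],"slide": [0,0,-0.08],"jaw": 0.85},
    {"angular": [0,0,0],"slide": [0,0,-0.1],"jaw": 1},
    {"angular": [0,0,0],"slide": [0,0,-0.05],"jaw": 1},
    {"angular": [0,0,0],"slide": [0,0,0],"jaw": 1}
  ]
}}

```text
time_s: 11.85
tool_pos: [0.5346, 0.3462, 0.1801]
tool_rot: [179.8, -0.2, 79.0]
force: [0.5, -0.7, -0.1]
grip_width: 0.0862
grasp_force: 0.0
```

```bash
python3 - <<'E'
from cell import env
from h import *
o=env.get_obs();print(show(o));print(go(o,(*P["t1"],.1)))
cv2.imwrite("pics/s2.png",env.read_camera("scene")[:,:,::-1])
E
```

```text
{'time_s': 11.85, 'tool_pos': [0.535, 0.346, 0.18], 'tool_rot': [179.775, -0.185, 79.042], 'force': [0.531, -0.673, -0.054], 'grip_width': 0.086, 'grasp_force': 0.0, 'qpos': [6.032, 27.362, -55.268, 87.233, 22.889, 77.099, -62.222]}
[-0.411   0.1591  0.1594]
```

View pics/s2.png

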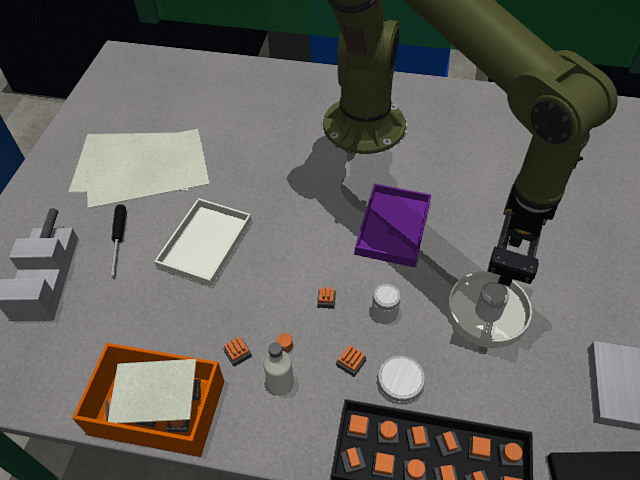

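The picture shows the empty tin upright in the round tray at (492,300), and the second tin undisturbed at (386,300). I go to the second tin.

Emit:
{"api": "step_arm", "payload": {
  "rows": [
    {"angular": [0,0,0],"slide": [-0.06,0.023,0],"jaw": 1},
    {"angular": [0,0,0],"slide": [-0.1,0.039,0],"jaw": 1},
    {"angular": [0,0,0],"slide": [-0.1,0.039,0],"jaw": 1},
    {"angular": [0,0,0],"slide": [-0.09,0.035,0],"jaw": 1},
    {"angular": [0,0,0],"slide": [-0.06,0.023,0],"jaw": 1},
    {"angular": [0,0,0],"slide": [0,0,0],"jaw": 1},
    {"angular": [0,0,0],"slide": [0,0,0],"jaw": 1},
    {"angular": [0,0,0],"slide": [0,0,0],"jaw": 1}
  ]
}}

```text
time_s: 12.9
tool_pos: [0.5719, 0.1304, 0.1767]
tool_rot: [-180.0, -0.0, 79.2]
force: [-0.5, 0.7, 0.2]
grip_width: 0.0868
grasp_force: 0.0
```

```bash
python3 - <<'E'
from cell import env
from h import *
o=env.get_obs();print(show(o));print(go(o,(*P["t1"],.023)))
ci=env.camera_info("wrist");im=env.read_camera("wrist")
p=proj(ci,np.array([*P["t1"],.07]));print(p)
out=im[:,:,::-1].copy();cv2.drawMarker(out,tuple(int(x) for x in p),(0,0,255),0,15);cv2.imwrite("pics/w2.png",out)
E
```

```text
{'time_s': 12.9, 'tool_pos': [0.572, 0.13, 0.177], 'tool_rot': [-179.953, -0.028, 79.201], 'force': [-0.46, 0.703, 0.174], 'grip_width': 0.087, 'grasp_force': 0.0, 'qpos': [29.997, 20.43, -55.316, 94.512, 17.3, 74.25, -39.197]}
[-0.0012  0.0048  0.3074]
[323.74852417 238.32746981]
```

View pics/w2.png

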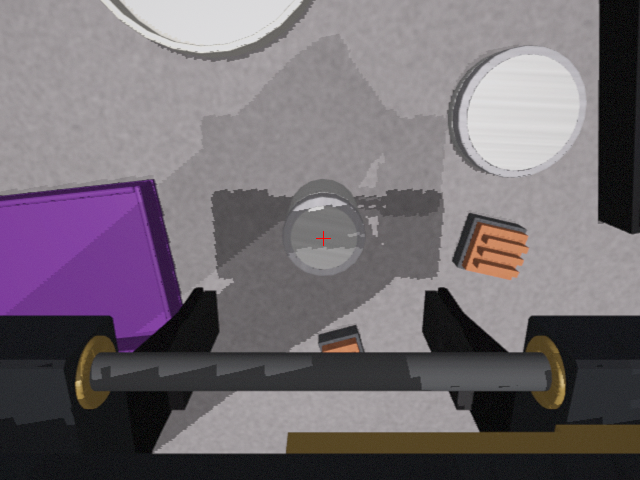

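The lid is centred at about (323,235), matching the mark, and the fingers' path is clear. The copper block at (490,250) is about 90 mm or more away.

Emit:
{"api": "step_arm", "payload": {
  "rows": [
    {"angular": [0,0,0],"slide": [-0.001,0.005,0.04],"jaw": 1},
    {"angular": [0,0,0],"slide": [0,0,0.07],"jaw": 1},
    {"angular": [0,0,0],"slide": [0,0,0.07],"jaw": 1},
    {"angular": [0,0,0],"slide": [0,0,0.06],"jaw": 1},
    {"angular": [0,0,0],"slide": [0,0,0.04],"jaw": 1},
    {"angular": [0,0,0],"slide": [0,0,0.02],"jaw": 1},
    {"angular": [0,0,0],"slide": [0,0,0.007],"jaw": 1},
    {"angular": [0,0,0],"slide": [0,0,0],"jaw": 1},
    {"angular": [0,0,0],"slide": [0,0,0],"jaw": 1}
  ]
}}

```text
time_s: 14.08
tool_pos: [0.5758, 0.1277, 0.0245]
tool_rot: [179.9, -0.0, 79.0]
force: [0.3, -0.0, 0.3]
grip_width: 0.0868
grasp_force: 0.0
```

Emit:
{"api": "step_arm", "payload": {
  "rows": [
    {"angular": [0,0,0],"slide": [0,0,0],"jaw": 0.75},
    {"angular": [0,0,0],"slide": [0,0,0],"jaw": 0.67},
    {"angular": [0,0,0],"slide": [0,0,0],"jaw": 0.5},
    {"angular": [0,0,0],"slide": [0,0,0],"jaw": 0.3},
    {"angular": [0,0,0],"slide": [0,0,0],"jaw": 0.2},
    {"angular": [0,0,0],"slide": [0,0,0],"jaw": 0.2},
    {"angular": [0,0,0],"slide": [0,0,0],"jaw": 0.2},
    {"angular": [0,0,0],"slide": [0,0,0],"jaw": 0.2}
  ],
  "newtons": 40
}}

```text
time_s: 15.08
tool_pos: [0.574, 0.1277, 0.0235]
tool_rot: [-179.9, 0.0, 79.0]
force: [-5.3, -1.0, 4.7]
grip_width: 0.0555
grasp_force: 40.0
```

Emit:
{"api": "step_arm", "payload": {
  "rows": [
    {"angular": [0,0,0],"slide": [0,0,-0.03],"jaw": 0.2},
    {"angular": [0,0,0],"slide": [0,0,-0.06],"jaw": 0.2},
    {"angular": [0,0,0],"slide": [0,0,-0.08],"jaw": 0.2},
    {"angular": [0,0,0],"slide": [0,0,-0.08],"jaw": 0.2},
    {"angular": [0,0,0],"slide": [0,0,-0.03],"jaw": 0.2},
    {"angular": [0,0,0],"slide": [0,0,0],"jaw": 0.2},
    {"angular": [0,0,0],"slide": [0,0,0],"jaw": 0.2},
    {"angular": [0,0,0],"slide": [0,0,0],"jaw": 0.2},
    {"angular": [0,0,0],"slide": [0,0,0],"jaw": 0.2}
  ]
}}

```text
time_s: 16.2
tool_pos: [0.5745, 0.1274, 0.1625]
tool_rot: [-179.9, 0.0, 79.0]
force: [-0.4, 0.1, -5.3]
grip_width: 0.0556
grasp_force: 40.0
```

```bash
python3 - <<'E'
from cell import env
from h import *
o=env.get_obs();print(show(o));print(go(o,(.468,-.298,.16)))
E
```

```text
{'time_s': 16.2, 'tool_pos': [0.575, 0.127, 0.162], 'tool_rot': [-179.906, 0.02, 79.044], 'force': [-0.37, 0.064, -5.315], 'grip_width': 0.056, 'grasp_force': 39.995, 'qpos': [29.778, 21.451, -54.91, 95.181, 18.194, 73.022, -39.641]}
[-0.8759 -0.0474  0.0053]
```

About -5.3 N, or 0.54 kg: this is the full tin, so it goes to the rectangular tray.

Emit:
{"api": "step_arm", "payload": {
  "rows": [
    {"angular": [0,0,0],"slide": [-0.03,-0.002,0],"jaw": 0.2},
    {"angular": [0,0,0],"slide": [-0.06,-0.003,0],"jaw": 0.2},
    {"angular": [0,0,0],"slide": [-0.1,-0.006,0],"jaw": 0.2},
    {"angular": [0,0,0],"slide": [-0.11,-0.006,0],"jaw": 0.2},
    {"angular": [0,0,0],"slide": [-0.11,-0.006,0],"jaw": 0.2},
    {"angular": [0,0,0],"slide": [-0.11,-0.006,0],"jaw": 0.2},
    {"angular": [0,0,0],"slide": [-0.11,-0.006,0],"jaw": 0.2},
    {"angular": [0,0,0],"slide": [-0.11,-0.006,0],"jaw": 0.2},
    {"angular": [0,0,0],"slide": [-0.09,-0.005,0],"jaw": 0.2},
    {"angular": [0,0,0],"slide": [-0.045,-0.002,0],"jaw": 0.2}
  ]
}}

```text
time_s: 17.45
tool_pos: [0.4657, -0.3016, 0.1633]
tool_rot: [-179.9, 0.1, 78.7]
force: [0.1, -0.1, -6.9]
grip_width: 0.0551
grasp_force: 40.0
```

Emit:
{"api": "step_arm", "payload": {
  "rows": [
    {"angular": [0,0,0],"slide": [0,0,0],"jaw": 0.2},
    {"angular": [0,0,0],"slide": [0,0,0],"jaw": 0.2},
    {"angular": [0,0,0],"slide": [0,0,0],"jaw": 0.2},
    {"angular": [0,0,0],"slide": [0,0,0],"jaw": 0.2}
  ]
}}

```text
time_s: 17.95
tool_pos: [0.4687, -0.2963, 0.1637]
tool_rot: [180.0, 0.0, 79.2]
force: [-1.1, 0.5, -5.8]
grip_width: 0.0552
grasp_force: 40.0
```

```bash
python3 - <<'E'
from cell import env
from h import *
o=env.get_obs();print(show(o));print(go(o,(.468,-.298,.033)))
E
```

```text
{'time_s': 17.95, 'tool_pos': [0.469, -0.296, 0.164], 'tool_rot': [179.993, 0.01, 79.153], 'force': [-1.05, 0.513, -5.773], 'grip_width': 0.055, 'grasp_force': 39.995, 'qpos': [69.505, 13.467, -45.226, 100.096, 10.102, 70.604, 10.846]}
[-0.0036 -0.0008  0.2613]
```

Emit:
{"api": "step_arm", "payload": {
  "rows": [
    {"angular": [0,0,0],"slide": [-0.003,0,0.04],"jaw": 0.2},
    {"angular": [0,0,0],"slide": [0,0,0.07],"jaw": 0.2},
    {"angular": [0,0,0],"slide": [0,0,0.06],"jaw": 0.2},
    {"angular": [0,0,0],"slide": [0,0,0.04],"jaw": 0.2},
    {"angular": [0,0,0],"slide": [0,0,0.025],"jaw": 0.2},
    {"angular": [0,0,0],"slide": [0,0,0.015],"jaw": 0.2},
    {"angular": [0,0,0],"slide": [0,0,0.008],"jaw": 0.2},
    {"angular": [0,0,0],"slide": [0,0,0],"jaw": 0.2},
    {"angular": [0,0,0],"slide": [0,0,0],"jaw": 0.2},
    {"angular": [0,0,0],"slide": [0,0,0],"jaw": 0.2}
  ]
}}

```text
time_s: 19.2
tool_pos: [0.4682, -0.2992, 0.0351]
tool_rot: [180.0, 0.0, 79.0]
force: [-0.1, -0.3, -6.1]
grip_width: 0.0554
grasp_force: 40.0
```

Emit:
{"api": "step_arm", "payload": {
  "rows": [
    {"angular": [0,0,0],"slide": [0,0,0.004],"jaw": 0.2},
    {"angular": [0,0,0],"slide": [0,0,0.002],"jaw": 0.2},
    {"angular": [0,0,0],"slide": [0,0,0],"jaw": 0.2},
    {"angular": [0,0,0],"slide": [0,0,0],"jaw": 0.2},
    {"angular": [0,0,0],"slide": [0,0,0],"jaw": 0.2}
  ]
}}

```text
time_s: 19.82
tool_pos: [0.468, -0.2989, 0.0316]
tool_rot: [180.0, 0.0, 79.0]
force: [0.1, -0.8, -6.0]
grip_width: 0.0551
grasp_force: 40.0
```

Emit:
{"api": "step_arm", "payload": {
  "rows": [
    {"angular": [0,0,0],"slide": [0,0,0.002],"jaw": 0.2},
    {"angular": [0,0,0],"slide": [0,0,0.002],"jaw": 0.2},
    {"angular": [0,0,0],"slide": [0,0,0.001],"jaw": 0.2},
    {"angular": [0,0,0],"slide": [0,0,0],"jaw": 0.2},
    {"angular": [0,0,0],"slide": [0,0,0],"jaw": 0.2},
    {"angular": [0,0,0],"slide": [0,0,0],"jaw": 0.2}
  ]
}}

```text
time_s: 20.58
tool_pos: [0.4679, -0.2989, 0.0291]
tool_rot: [180.0, 0.0, 79.0]
force: [-0.0, -0.7, -6.2]
grip_width: 0.0553
grasp_force: 40.0
```

Emit:
{"api": "step_arm", "payload": {
  "rows": [
    {"angular": [0,0,0],"slide": [0,0,0.001],"jaw": 0.2},
    {"angular": [0,0,0],"slide": [0,0,0],"jaw": 0.2},
    {"angular": [0,0,0],"slide": [0,0,0],"jaw": 0.2}
  ]
}}

```text
time_s: 20.95
tool_pos: [0.4679, -0.2989, 0.0286]
tool_rot: [-180.0, 0.0, 79.0]
force: [0.5, -0.6, -5.7]
grip_width: 0.0555
grasp_force: 40.0
```

Emit:
{"api": "step_arm", "payload": {
  "rows": [
    {"angular": [0,0,0],"slide": [0,0,0.001],"jaw": 0.2},
    {"angular": [0,0,0],"slide": [0,0,0],"jaw": 0.2},
    {"angular": [0,0,0],"slide": [0,0,0.001],"jaw": 0.2},
    {"angular": [0,0,0],"slide": [0,0,0],"jaw": 0.2},
    {"angular": [0,0,0],"slide": [0,0,0],"jaw": 0.2}
  ]
}}

```text
time_s: 21.58
tool_pos: [0.468, -0.2989, 0.0285]
tool_rot: [-180.0, 0.0, 79.0]
force: [-2.9, 2.3, 4.5]
grip_width: 0.0556
grasp_force: 40.0
```

Contact again (+4.5 N). I release slowly and rise.

Emit:
{"api": "step_arm", "payload": {
  "rows": [
    {"angular": [0,0,0],"slide": [0,0,0],"jaw": 0.66},
    {"angular": [0,0,0],"slide": [0,0,0],"jaw": 0.72},
    {"angular": [0,0,0],"slide": [0,0,0],"jaw": 0.8},
    {"angular": [0,0,0],"slide": [0,0,0],"jaw": 0.85},
    {"angular": [0,0,0],"slide": [0,0,-0.02],"jaw": 0.85},
    {"angular": [0,0,0],"slide": [0,0,-0.05],"jaw": 0.85},
    {"angular": [0,0,0],"slide": [0,0,-0.08],"jaw": 0.85},
    {"angular": [0,0,0],"slide": [0,0,-0.1],"jaw": 1},
    {"angular": [0,0,0],"slide": [0,0,-0.08],"jaw": 1},
    {"angular": [0,0,0],"slide": [0,0,0],"jaw": 1}
  ]
}}

```text
time_s: 22.82
tool_pos: [0.4703, -0.2998, 0.1969]
tool_rot: [179.6, 0.2, 79.0]
force: [0.2, 0.4, -0.2]
grip_width: 0.0863
grasp_force: 0.0
```

```bash
python3 - <<'E'
from cell import env
from h import *
print(show(env.get_obs()))
cv2.imwrite("pics/s3.png",env.read_camera("scene")[:,:,::-1])
E
```

```text
{'time_s': 22.825, 'tool_pos': [0.47, -0.3, 0.197], 'tool_rot': [179.614, 0.228, 79.043], 'force': [0.245, 0.435, -0.23], 'grip_width': 0.086, 'grasp_force': 0.0, 'qpos': [70.446, 11.967, -45.807, 97.606, 9.039, 73.748, 11.827]}
```

View pics/s3.png

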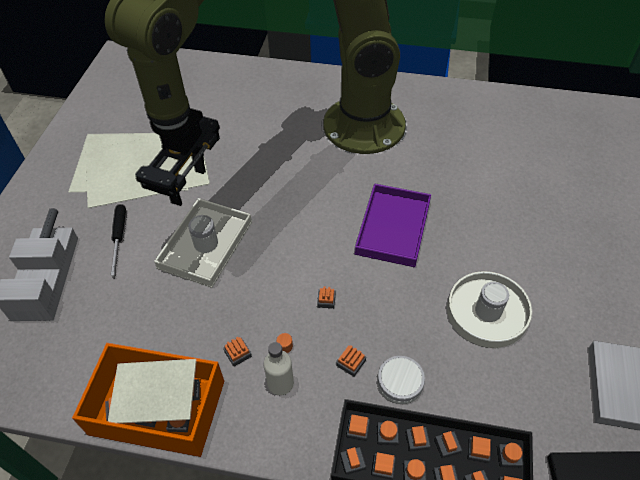

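Both tins stand upright in their trays: the full one at (203,232) and the empty one at (494,300). The gripper is clear.

```bash
python3 -c "from cell import env; print(env.sign_off())"
```

```text
the job is handed in; nothing more can be done
None
```

The job is handed in at about 23 s: the full tin (about 0.55 kg) stands upright in the rectangular white tray and the empty one (about 0.15 kg) upright in the round white tray.

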